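# Lid-up scan at the library counter

## Task

Set up a lid-up scan of a thick book: on the scanner's key panel press the round key, then the square key, then the long narrow key, each fully down and one at a time, with the scanner cover still shut. Then lift the scanner cover by its front bar and hold it open at 45 degrees: it falls shut if let go, so finish with the gripper still holding it there, still. Leave everything else on the counter where it stands.

Things in the scene. Friction and masses are not known exactly. Their poses are not given: they have to be found in the camera images.
- scanner: Flatbed scanner fixed to the counter: grey box 270 mm (its x) by 370 mm (its y), 70 mm high, with a white cover on top (closed top face at 94 mm). Origin at the centre of its underside; its -x side is the front, where the cover's bar sticks out; its +x side carries the hinge. The front looks to the robot's right (world -y), turned up to 0.25 rad either way.
- cover (a joint): Opening angle of the scanner cover in rad: 0 shut and level, 0.785 is 45 degrees, stop at 1.35. It has no stay: it falls shut from any angle. The cover is 260 mm by 360 mm by 22 mm, 0.4 to 0.8 kg; lifting it at the bar takes about 2 to 5 N upward.
- cover_bar (a point): Middle of the cover's grip bar: round steel, 12 mm thick, 150 mm long along the scanner's y, 45 mm in front of the cover's edge (centre to edge), joined to it by an arm at each end. 83 mm above the counter when shut, free below. Swings about the hinge; x axis: along the cover to the hinge. A gripper pointing down can pinch it across and stay so while the bar turns between the pads.
- cover_hinge (a point): A point on the cover's hinge axis, at the middle of the cover's width, 72 mm above the counter; the axis runs along the scanner's y. From here the bar lies 305 mm along the cover (its -x) and 11 mm above (its z).
- panel: Key panel fixed to the counter on the robot's right of the scanner: grey box 190 mm (its x) by 90 mm (its y), 35 mm high, origin at the centre of its underside. Its three keys stand in a row along its x at 55 mm spacing, in any order; each stands on a thin black plate and rises 14 mm above that plate.
- key_round_top (a point): Centre of the top of the round key, 28 mm across. White like the other two keys, top face level and 53 mm above the counter when up.
- key_round (a joint): The round key. Travel in m: 0 up, 0.006 fully down; it counts as pressed beyond 0.0045. Spring: starts to move at 1.5 N, fully down at 5 N, comes back up by itself.
- key_square_top (a point): Centre of the top of the square key, 28 by 28 mm. White like the other two keys, top face level and 53 mm above the counter when up.
- key_square (a joint): The square key. Travel in m: 0 up, 0.006 fully down; it counts as pressed beyond 0.0045. Spring: starts to move at 1.5 N, fully down at 5 N, comes back up by itself.
- key_long_top (a point): Centre of the top of the long narrow key, 16 mm along the panel's x and 50 mm along its y. White like the other two keys, top face level and 53 mm above the counter when up.
- key_long (a joint): The long narrow key. Travel in m: 0 up, 0.006 fully down; it counts as pressed beyond 0.0045. Spring: starts to move at 1.5 N, fully down at 5 N, comes back up by itself.
- sanitizer: Bystander: clear bottle 60 mm across, 150 mm tall, loose, beyond the scanner. Origin at the centre of its underside, as for all bystanders.
- pen_cup: Bystander: dark cup 76 mm across, 95 mm tall, with pens up to 155 mm, loose, beyond the scanner.
- stapler: Bystander: black stapler 130 by 34 by 55 mm, loose, beyond the panel.
- stamp: Bystander: wooden hand stamp 50 by 30 mm, 72 mm tall, loose, on the robot's right of the panel.
- tissues: Bystander: white tissue box 110 by 110 mm, 120 mm tall, loose, at the far right.

How it is judged (in metres and radians):
On the way, in this order (a step that is already met when the one before it is completed fails the run):
1. the round key alone is pressed fully down, cover shut (value of joint key_round above 0.0045 m and value of joint each of key_square, key_long below 0.002 m and value of joint cover below 0.06 rad), for 0.05 s.
2. then the square key alone is pressed fully down, cover shut (value of joint key_square above 0.0045 m and value of joint each of key_round, key_long below 0.002 m and value of joint cover below 0.06 rad), for 0.05 s.
3. then the long key alone is pressed fully down, cover shut (value of joint key_long above 0.0045 m and value of joint each of key_round, key_square below 0.002 m and value of joint cover below 0.06 rad), for 0.05 s.
4. then the gripper lifts the cover past 20 degrees (value of joint cover above 0.35 rad and contact force between the fingers and cover above 1 N), for 0.1 s.
At the end, for the whole second after the job is handed in: The cover is open at 45 degrees, within 6 degrees, not moving, with the gripper's fingers bearing on it (over 1 N) and nothing else holding it; all keys are up and every loose bystander is within 30 mm of where it stood (value of joint cover between 0.68 and 0.89 rad and velocity of joint cover between -0.1 and 0.1 rad/s and contact force between the fingers and cover above 1 N and value of joint each of key_round, key_square, key_long below 0.002 m and distance of each of sanitizer, pen_cup, stapler, stamp, tissues from where it was at the start of the episode below 0.03 m); the arm keeps its last pose, push and grip.
It fails at once if two keys are down at once (value of joint each of key_round, key_square above 0.003 m or value of joint each of key_round, key_long above 0.003 m or value of joint each of key_square, key_long above 0.003 m).
It fails at once if a bystander is pushed more than 40 mm away (distance of any of sanitizer, pen_cup, stapler, stamp, tissues from where it was at the start of the episode above 0.04 m).
It also fails if it takes over 58 s, if anything falls off the work surface, if the arm or the gripper's body presses on something with over 40 N, if the wrist force passes 120 N, or if a joint passes its speed limit or range.

## Robot

A 6-joint arm with a two-finger parallel gripper is mounted at the origin on the work surface. World frame = base frame: x ahead of the robot, y to its left, z up, the work surface at z = 0. Lengths are in mm, angles in rad, forces in N, time in s.
With the tool pointing down it reaches from about 350 to 775 mm from the base axis. Payload 7.3 kg.
Tool frame: the origin (TCP) lies at the very end of the fingers, on their centre line; the grasp point (between the pads) lies 19 mm behind it; z points along the fingers, y is the line along which they close (so a half turn about z gives the same grasp; the last joint's range is limited). The gripper opens to 92 mm and grips with 3 to 60 N. Pads are 19 mm wide; open, the fingers measure 130 mm over their backs; the gripper's body (75 mm by 190 mm) begins 47 mm behind the grasp point.
Start: joints at [-1.321, 0.342, 1.524, -0, 1.275, -0.146], TCP at [202.435, -484.422, 226.741] pointing down, gripper open.
Joint ranges: [-2.53, 2.53], [-0.77, 2.02], [0.04, 2.7], [-1, 4.14], [0.28, 2.66], [-3.11, 3.11]. Speed limits (rad/s): [2.57, 2.57, 3.14, 3.14, 3.14, 3.14].

## Interface

Orientations are given as [roll, pitch, yaw] about the fixed x, y, z axes, in that order (R = Rz(yaw) Ry(pitch) Rx(roll)).
In Python, from plant import get_obs, vision, workorder gives the robot as it stands.
- The arm moves only by the shell command python3 -m pendant 'ROWS' [OPENING]. ROWS is a JSON object of lists of equal length, an entry for each row: "dp": the shift along the tool's x, y, z in m, a list of three; "rotation": the turn, a rotation vector about the tool's x, y, z in rad, a list of three. A call has 1 to 8 rows; each row is the pose to reach, as a shift and turn from the pose commanded when the call began, along the tool's axes at that moment; what a row does not reach only later rows make up. A row lasts 1/8 s, in which the tool goes at most 62.5 mm and 10.7 degrees, less where a joint would pass 70% of its speed; a pose out of reach is approached as far as the arm can. A call with a gripper value outside its range is refused whole. OPENING is the finger opening in m, from 0 to 0.0918, set as the call begins (- or left out, the last holds). The fingers move at their own pace and stop on an object; the grip force is fixed at half the most. Time passes only in rows, so rows that repeat a pose let the fingers close. It gives the time, the measured TCP pose, the force, the opening and the grip force at its end, in the units of the state.
- get_obs(): the state, without advancing time (a new reading comes with each control period).
- vision.capture(name): name is "scene" or "top" or "wrist"; returns a dict with "pixels" (480x640x3 uint8, red, green, blue), "vfov" (degrees; the focal length in pixels is half the picture's height over the tangent of half this angle, whatever the lens; pixels are square), "cx", "cy" (the principal point, pixels), "pose" (4x4, takes a point from camera to world coordinates); the wrist camera has in their place "T_tool_cam" (4x4, takes a point from camera to tool coordinates, whose origin is the TCP and whose axes are the flange's). Camera axes: x right, y up, looking along -z (the intrinsics and any distortion apply to the point x, -y, -z); pixel columns grow to the right and rows downward; lengths in mm; the calibration is good to about 2 mm. A picture is of the moment at which its call begins: read the wrist's pose just before it. There is no depth.
- workorder.close_job(): hands the job in; it is judged then, once.
The state is a dict: "time": time; "joint_positions": joint angles; "dq": joint speeds; "tau": joint torques, N m; "tool_pos": TCP position; "tcp_rot": TCP orientation; "contact_force": force on the tool from outside, world axes, zero at the start; "moment": the same for the moment, N m; "grip_width": finger opening in mm; "finger_force": force on a finger pad.
Only numpy, scipy, OpenCV 4.12 (cv2) and the standard library are available. Lean on these libraries where they do the work, as an engineer would, in place of code of your own. Each camera call takes 0.05 s, during which the arm holds its last target. There are 200 camera calls.

## Working session

There is one attempt and no reset: what is moved stays moved. The work goes in short steps, Python scripts to look and compute and a shell command to move; the robot and the scene stay as the last step left them, time stands still between calls to the robot, and variables do not carry over. Pictures are saved under pics/ and viewed, at most 10 in all, crops included, and the job is handed in when it is done.

```bash
ls; mkdir -p pics
python3 - <<'E'
from plant import get_obs, vision
import cv2,pickle
o=get_obs();print(o)
d={}
for n in("scene","top","wrist"):
    c=vision.capture(n);d[n]=c
    cv2.imwrite(f"pics/{n}0.png",c["pixels"][:,:,::-1])
    print(n,{k:v for k,v in c.items() if k!="pixels"})
pickle.dump((o,d),open("cap0.pkl","wb"))
E
```

```text
pics
{'time': 0.0, 'joint_positions': array([-1.32100414e+00,  3.42727842e-01,  1.52504179e+00,  2.86730243e-05,
        1.27539945e+00, -1.45991937e-01]), 'dq': array([-0.00011721,  0.00039655,  0.00055414,  0.00201658, -0.00038546,
        0.00018712]), 'tau': array([-1.48338622e-03, -4.31247175e+01, -2.44224304e+01,  7.15863495e-02,
        5.58611273e-02, -1.08374181e-04]), 'tool_pos': array([ 202.33230895, -483.99150159,  226.0336668 ]), 'tcp_rot': array([-3.14003699e+00, -2.56454633e-04,  3.95775561e-01]), 'contact_force': array([ 0.60778749,  0.08292822, -0.57424551]), 'moment': array([-0.01533774, -0.01046783, -0.05093654]), 'finger_force': 0.0, 'grip_width': 91.67033196673293}
scene {'vfov': 43.9333022928693, 'cx': 321.76265801467105, 'cy': 234.24272488853634, 'pose': array([[ 4.97410822e-01, -6.48107953e-01,  5.76661561e-01,
         1.42065719e+03],
       [ 8.67457976e-01,  3.63954702e-01, -3.39195571e-01,
        -5.64714982e+02],
       [ 9.95666007e-03,  6.68949218e-01,  7.43241420e-01,
         1.09728765e+03],
       [ 0.00000000e+00,  0.00000000e+00,  0.00000000e+00
[... 203 characters left out ...]
],
       [-9.99735911e-01,  2.01300075e-02, -1.10856186e-02,
        -1.05756183e+02],
       [-8.29418989e-03,  1.33807465e-01,  9.90972638e-01,
         1.11014863e+03],
       [ 0.00000000e+00,  0.00000000e+00,  0.00000000e+00,
         1.00000000e+00]])}
wrist {'vfov': 62.634779518192836, 'cx': 320.2020373289205, 'cy': 240.3414209748974, 'T_tool_cam': array([[ 1.72297018e-03,  9.54251840e-01,  2.98999091e-01,
         8.15031915e+01],
       [ 9.99998385e-01, -1.49114230e-03, -1.00348839e-03,
         3.82049429e-01],
       [-5.11730446e-04,  2.99000337e-01, -9.54252868e-01,
        -1.59527037e+02],
       [ 0.00000000e+00,  0.00000000e+00,  0.00000000e+00,
         1.00000000e+00]])}
```

View pics/top0.png

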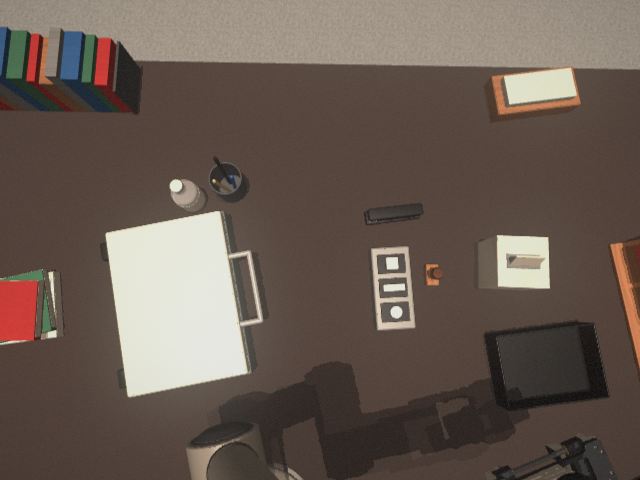

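View pics/scene0.png

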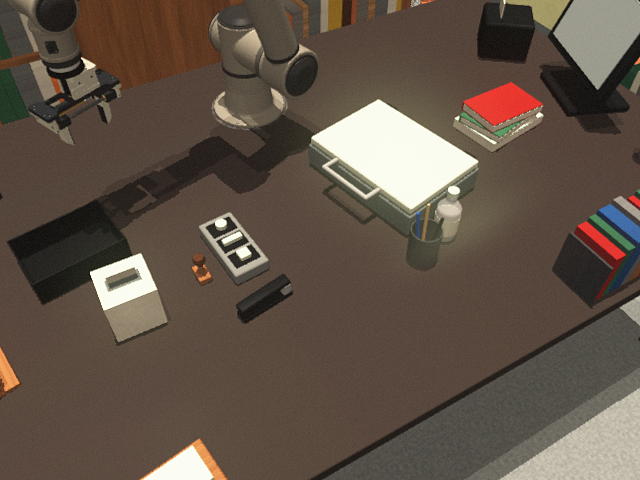

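The top view shows the square key at about (392,263), the long key at (395,288), the round key at (397,312), and the bar from (249,254) to (261,321). The scene view agrees with this. Next I measure them.

```bash
cat > h.py <<'E'
import numpy as np,cv2
def ray(c,u,v,P=None):
    P=c.get("pose") if P is None else P
    f=240/np.tan(np.radians(c["vfov"]/2))
    d=P[:3,:3]@np.array([(u-c["cx"])/f,-(v-c["cy"])/f,-1.]);return P[:3,3],d
def onz(c,u,v,z,P=None):
    o,d=ray(c,u,v,P);return o+d*(z-o[2])/d[2]
def blobs(c,lo,box,amin=20):
    x0,y0,x1,y1=box;g=c["pixels"].min(2)[y0:y1,x0:x1]
    n,l,s,ce=cv2.connectedComponentsWithStats((g>lo).astype(np.uint8))
    return [(ce[i]+[x0,y0],s[i,4],s[i,2:4],(l==i)) for i in range(1,n) if s[i,4]>amin]
E
python3 - <<'E'
import pickle;from h import *
o,d=pickle.load(open("cap0.pkl","rb"))
t=d["top"];s=d["scene"]
for n,c,b in(("top",t,(378,250,408,325)),("scene",s,(205,212,262,268))):
    for ce,a,wh,_ in blobs(c,190,b): print(n,ce.round(1),a,wh,onz(c,*ce,53).round(1))
# cover quad & bar in top
g=t["pixels"].min(2)
for ce,a,wh,m in blobs(t,190,(90,200,275,405),100):
    cs,_=cv2.findContours(m.astype(np.uint8),0,1);c0=max(cs,key=cv2.contourArea)
    print(a,wh);
    if a>5000:
        q=cv2.boxPoints(cv2.minAreaRect(c0))+[90,200]
        q=[onz(t,*p,94) for p in q];print(np.round(q,1))
for r in (265,275,285,295,305,315):
    print(r,g[r,244:272], t["pixels"][r,244:272].max(1)[:0])
E
```

```text
top [391.9 262.9] 118 [11 11] [ 565.7 -275.3   53. ]
top [393.7 287.2] 118 [21  7] [ 511.1 -279.4   53. ]
top [395.9 311.7] 102 [11 12] [ 456.7 -284.2   53. ]
scene [220.1 222.6] 73 [11  8] [ 458.5 -282.1   53. ]
scene [231.4 237.3] 93 [20 12] [ 515.  -277.7   53. ]
scene [243.1 251.8] 108 [15 12] [ 569.  -272.7   53. ]
19332 [141 184]
[[617.8 375.9  94. ]
 [669.  115.3  94. ]
 [317.8  38.3  94. ]
 [270.2 287.2  94. ]]
265 [ 78  78  78  75 100 160 190 180 145 114  68  57  58  60  62  61  71  72
  73  72  70  66  71  72  71  70  69  70] []
275 [ 77  77  75  77  80  83 131 167 212 169 143  92  68  58  66  61  62  62
  74  73  71  68  70  72  70  69  71  68] []
285 [ 77  80  82  76  78  78  77  84 142 171 219 160 138  80  66  61  61  59
  61  63  75  73  70  69  72  71  70  70] []
295 [ 70  82  78  79  76  78  77  79  75  85 150 173 215 154 130  70  57  63
  61  62  62  72  70  72  69  69  69  67] []
305 [ 69  71  72  80  79  81  79  79  79  78  80  94 158 180 198 149 120  72
  60  58  64  62  60  71  70  71  74  71] []
315 [ 70  71  71  69  69  80  79  79  78  78  77  70  70 109 161 195 184 148
 108  58  60  61  61  63  60  70  70  70] []
```

Run:
```python
import pickle;from h import *
o,d=pickle.load(open("cap0.pkl","rb"))
t=d["top"];s=d["scene"]
def cover(c,th,k):
    m=(c["pixels"].min(2)>th).astype(np.uint8)
    m=cv2.morphologyEx(m,cv2.MORPH_OPEN,np.ones((k,k)))
    cs,_=cv2.findContours(m,0,1)
    for q in sorted(cs,key=cv2.contourArea)[-1:]:
        a=cv2.approxPolyDP(q,6,True)[:,0]
        w=np.array([onz(c,*p,94) for p in a]);print(np.c_[a,w[:,:2]].round(1), w.mean(0).round(1), np.linalg.norm(w-np.roll(w,1,0),axis=1).round(1))
for c in(t,s): cover(c,185,21)
g=t["pixels"].min(2).astype(float);P=[]
for r in range(265,314,4):
    x=np.arange(246,266);w=np.clip(g[r,246:266]-95,0,None);P.append(onz(t,(x*w).sum()/w.sum(),r,85)[:2])
P=np.array(P);print(P[[0,-1]]);k=np.polyfit(P[:,0],P[:,1],1);print("top bar y=",k,np.std(P[:,1]-np.polyval(k,P[:,0])))
# bar ends: scene crop
cv2.imwrite("pics/bar.png",np.hstack([cv2.resize(s["pixels"][150:210,310:390,::-1],None,fx=5,fy=5,interpolation=0),cv2.resize(t["pixels"][240:340,220:280,::-1],None,fx=5,fy=5,interpolation=0)[:300]]))
```

```text
[[219.  215.  660.8 113.9]
 [108.  233.  615.5 357.6]
 [128.  392.  277.5 288. ]
 [243.  373.  321.9  46.5]] [468.9 201.5  94. ] [345.5 247.9 345.1 245.5]
[[327.  128.  313.9  97.7]
 [327.  149.  389.8  53.7]
 [400.  201.  641.1 109.7]
 [421.  201.  665.7 153.6]
 [462.  172.  632.2 305.2]
 [462.  151.  568.  356.8]
 [389.  106.  313.  300.5]
 [367.  106.  282.8 246.2]] [475.8 202.9  94. ] [151.7  87.7 257.5  50.4 155.2  82.4 261.2  62.1]
[[551.96212693  40.82984204]
 [447.9386071   18.471013  ]]
top bar y= [  0.21756032 -79.11488361] 0.14968995045026937
```

View pics/bar.png

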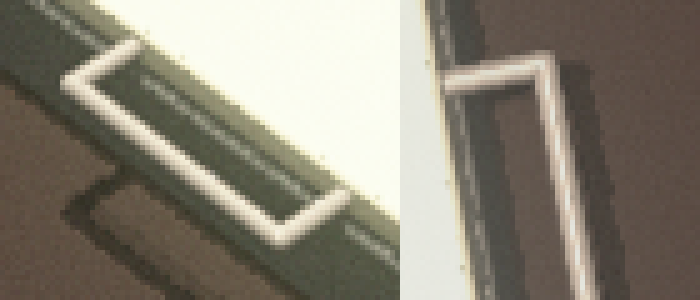

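Key points from the two views: round (457.6,-283.2), long (513,-278.5), square (567.3,-274). The bar middle is near (508,31), and the scanner is turned 0.214. The bar crop shows it free all round.

```bash
cat > to.py <<'E'
import sys;from plant import get_obs;import numpy as np
from scipy.spatial.transform import Rotation as R
def dp(t,yaw):
    o=get_obs();A=R.from_euler("xyz",o["tcp_rot"]);B=R.from_euler("xyz",[np.pi,0,yaw])
    print(o["time"],o["tool_pos"].round(1),o["tcp_rot"].round(4),o["contact_force"].round(1),o["grip_width"],"dp",(A.inv().apply(np.array(t)-o["tool_pos"])/1e3).round(4),"rot",(A.inv()*B).as_rotvec().round(4))
if __name__=="__main__": a=list(map(float,sys.argv[1:]));dp(a[:3],a[3])
E
python3 to.py 457.6 -283.2 120 0.214
```

```text
0.15 [ 202.4 -484.1  226.2] [-3.1404e+00 -2.0000e-04  3.9580e-01] [ 0.9 -0.1 -0.1] 91.96769246075763 dp [ 0.3129 -0.0868  0.1064] rot [-1.200e-03 -1.000e-04  1.818e-01]
```

```bash
python3 -m pendant '{"dp":[[0.039,-0.011,0.0],[0.089,-0.025,0.01],[0.139,-0.039,0.03],[0.189,-0.053,0.05],[0.239,-0.067,0.075],[0.28,-0.078,0.095],[0.313,-0.087,0.106],[0.313,-0.087,0.106]],"rotation":[[0,0,0.03],[0,0,0.06],[0,0,0.09],[0,0,0.12],[0,0,0.15],[0,0,0.17],[0,0,0.182],[0,0,0.182]]}' 0.0
python3 - <<'E'
from plant import get_obs,vision;from h import *
from scipy.spatial.transform import Rotation as R
o=get_obs();c=vision.capture("wrist");T=np.eye(4);T[:3,:3]=R.from_euler("xyz",o["tcp_rot"]).as_matrix();T[:3,3]=o["tool_pos"]
P=T@c["T_tool_cam"];cv2.imwrite("pics/w1.png",c["pixels"][:,:,::-1])
for ce,a,wh,_ in blobs(c,190,(0,0,640,480),300): print(ce.round(1),a,wh,onz(c,*ce,53,P).round(1))
E
python3 to.py 457.6 -283.2 60 0.214
```

```text
time: 1.15
tool_pos: [458.5, -281.5, 119.4]
tcp_rot: [-3.14, 0.001, 0.217]
contact_force: [-0.8, -0.6, -0.5]
grip_width: 16.4
finger_force: 0.0
[361.1  55.5] 8920 [170 166] [ 572.7 -278.5   53. ]
[355.6  63.7] 2975 [59 63] [ 568.2 -276.6   53. ]
[340.4 168.1] 2122 [86 36] [ 513.5 -281.5   53. ]
[319.6 293. ] 491 [38 19] [ 435.3 -286.7   53. ]
1.2 [ 457.9 -282.6  120.1] [-3.1406e+00  1.1000e-03  2.1610e-01] [-0.6 -0.4 -0.5] 12.363539141519096 dp [-0.0003  0.0006  0.0601] rot [-0.001   0.0011  0.0021]
```

View pics/w1.png

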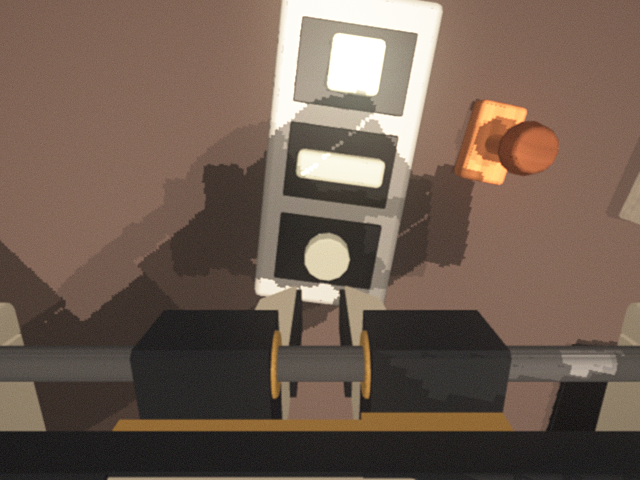

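The wrist view shows the round key at (327,257), the long at (340,168) and the square at (355,64), all within 2 mm of the earlier estimates. I now press the round key.

```bash
python3 -m pendant '{"dp":[[0,0.002,0.03],[0,0.002,0.055],[0,0.002,0.064],[0,0.002,0.069],[0,0.002,0.073],[0,0.002,0.074],[0,0.002,0.074]],"rotation":[[0,0,0],[0,0,0],[0,0,0],[0,0,0],[0,0,0],[0,0,0],[0,0,0]]}' 0.0; python3 to.py 458 -285 46 0.214
```

```text
time: 2.08
tool_pos: [458.3, -286.0, 47.4]
tcp_rot: [3.14, -0.0, 0.214]
contact_force: [-3.8, -1.3, 5.4]
grip_width: 0.3
finger_force: 2.3
2.075 [ 458.3 -286.    47.4] [ 3.1402e+00 -5.0000e-04  2.1390e-01] [-3.8 -1.3  5.4] 0.2913433618153508 dp [-0.0001 -0.001   0.0014] rot [ 0.0014 -0.0005 -0.0001]
```

```bash
python3 -m pendant '{"dp":[[0,0,0.0015],[0,0,0.003],[0,0,0.003]],"rotation":[[0,0,0],[0,0,0],[0,0,0]]}' 0.0; python3 to.py 568 -276 70 0.214
```

```text
time: 2.45
tool_pos: [458.5, -286.0, 46.8]
tcp_rot: [3.139, -0.001, 0.214]
contact_force: [-9.4, 2.3, 26.6]
grip_width: 0.4
finger_force: 13.3
2.45 [ 458.5 -286.    46.8] [ 3.139e+00 -1.200e-03  2.143e-01] [-9.4  2.3 26.6] 0.3636598073047623 dp [ 0.1092  0.0136 -0.023 ] rot [ 0.0026 -0.0012  0.0003]
```

The round key is on its stop. Next is the square key.

```bash
python3 -m pendant '{"dp":[[0,0,-0.03],[0.03,0.004,-0.04],[0.08,0.01,-0.04],[0.109,0.0135,-0.04],[0.109,0.0135,-0.02],[0.109,0.0135,-0.007],[0.109,0.0135,-0.001],[0.109,0.0135,-0.001]],"rotation":[[0,0,0],[0,0,0],[0,0,0],[0,0,0],[0,0,0],[0,0,0],[0,0,0],[0,0,0]]}' 0.0;  python3 -m pendant '{"dp":[[0,0,0.0],[0,0,0]],"rotation":[[0,0,0],[0,0,0]]}' 0.0;python3 to.py 513 -280.5 70 0.214
```

```text
time: 3.45
tool_pos: [567.8, -274.8, 47.1]
tcp_rot: [-3.141, -0.002, 0.214]
contact_force: [-4.3, 5.5, 15.2]
grip_width: 0.6
finger_force: 7.6
time: 3.7
tool_pos: [567.8, -274.8, 47.1]
tcp_rot: [-3.141, -0.002, 0.213]
contact_force: [-3.1, 6.4, 14.3]
grip_width: 0.6
finger_force: 7.3
3.7 [ 567.8 -274.8   47.1] [-3.1414e+00 -1.8000e-03  2.1340e-01] [-3.1  6.4 14.3] 0.5772565992174942 dp [-0.0547 -0.006  -0.023 ] rot [-0.0002 -0.0018 -0.0006]
```

```bash
python3 -m pendant '{"dp":[[0,0,-0.03],[-0.025,-0.003,-0.036],[-0.0547,-0.006,-0.036],[-0.0547,-0.006,-0.02],[-0.0547,-0.006,-0.007],[-0.0547,-0.006,0.0],[-0.0547,-0.006,0.0],[-0.0547,-0.006,0.0]],"rotation":[[0,0,0],[0,0,0],[0,0,0],[0,0,0],[0,0,0],[0,0,0],[0,0,0],[0,0,0]]}' 0.0;  python3 to.py 508 31 180 0.214
```

```text
time: 4.7
tool_pos: [513.1, -281.4, 46.8]
tcp_rot: [3.141, 0.0, 0.215]
contact_force: [-9.0, 3.5, 23.9]
grip_width: 0.5
finger_force: 11.8
4.7 [ 513.1 -281.4   46.8] [3.1406e+00 3.0000e-04 2.1470e-01] [-9.   3.5 23.9] 0.5391422380068096 dp [ 0.0616 -0.3062 -0.1335] rot [0.001  0.0003 0.0007]
```

All three keys are pressed. I now move up and over toward the bar, opening the fingers on the way.

```bash
python3 -m pendant '{"dp":[[0,0,-0.04],[0,-0.01,-0.09],[0,-0.05,-0.133],[-0.002,-0.1,-0.133],[-0.004,-0.155,-0.133],[-0.006,-0.21,-0.133],[-0.008,-0.265,-0.133],[-0.008,-0.306,-0.133]],"rotation":[[0,0,0],[0,0,0],[0,0,0],[0,0,0],[0,0,0],[0,0,0],[0,0,0],[0,0,0]]}' 0.05;  python3 -m pendant '{"dp":[[0,0,0.0],[0,0,0]],"rotation":[[0,0,0],[0,0,0]]}' 0.05
python3 - <<'E'
from plant import get_obs,vision;from h import *
from scipy.spatial.transform import Rotation as R
o=get_obs();c=vision.capture("wrist");T=np.eye(4);T[:3,:3]=R.from_euler("xyz",o["tcp_rot"]).as_matrix();T[:3,3]=o["tool_pos"]
P=T@c["T_tool_cam"];cv2.imwrite("pics/w2.png",c["pixels"][:,:,::-1])
import pickle;pickle.dump((c,P),open("w2.pkl","wb"))
E
python3 to.py 508 31 110 0.214
```

```text
time: 5.7
tool_pos: [439.7, 18.4, 177.3]
tcp_rot: [-3.141, 0.0, 0.215]
contact_force: [-0.0, -0.1, -0.5]
grip_width: 50.2
finger_force: 0.0
time: 5.95
tool_pos: [440.7, 15.9, 177.5]
tcp_rot: [3.141, -0.0, 0.215]
contact_force: [-0.7, -0.3, -0.3]
grip_width: 49.9
finger_force: 0.0
6.0 [440.7  15.5 177.4] [3.1413e+00 1.0000e-04 2.1350e-01] [-0.9  0.2  0.1] 49.92541594381369 dp [ 0.0691 -0.0009  0.0674] rot [ 0.0003  0.0001 -0.0005]
```

View pics/w2.png

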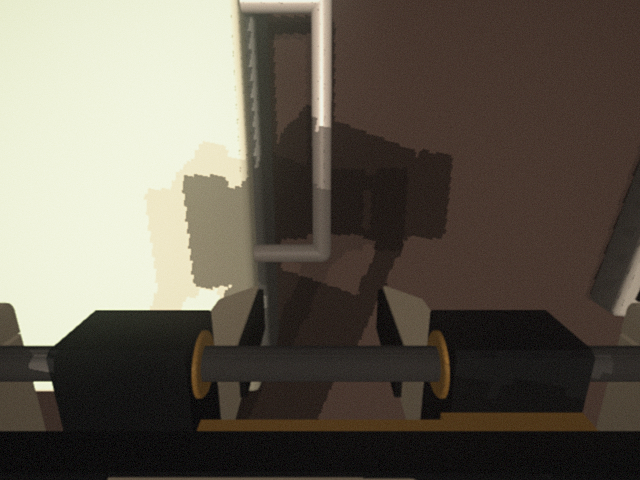

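The wrist view shows the bar upright along column 321, with its ends at rows about 6 and 254, so it lines up with the tool.

Run:
```python
import pickle;from h import *
c,P=pickle.load(open("w2.pkl","rb"))
a=onz(c,322,6,83,P);b=onz(c,321,253,83,P);print(a,b,(a+b)/2,np.linalg.norm(a-b),np.arctan2(*(a-b)[[1,0]]))
m=(a+b)/2
from to import dp;dp([m[0],m[1],68],0.214)
y=np.arctan2(*(a-b)[[1,0]]);u=np.array([np.sin(y),-np.cos(y)]);h=m[:2]-305*u
for th in np.arange(0,.95,.1).tolist()+[.785]:
    r=305*np.cos(th)-11*np.sin(th);z=72+305*np.sin(th)+11*np.cos(th);print(round(th,3),"back",round(305-r,1),"up",round(z-83,1))
```

```text
[579.45639207  44.75407312  83.        ] [434.08201682  13.28047287  83.        ] [506.76920444  29.01727299  83.        ] 148.74238297017666 0.21320975865243272
6.0 [440.7  15.5 177.4] [3.1413e+00 1.0000e-04 2.1350e-01] [-0.9  0.2  0.1] 49.92541594381369 dp [0.0675 0.0007 0.1094] rot [ 0.0003  0.0001 -0.0005]
0.0 back 0.0 up 0.0
0.1 back 2.6 up 30.4
0.2 back 8.3 up 60.4
0.3 back 16.9 up 89.6
0.4 back 28.4 up 117.9
0.5 back 42.6 up 144.9
0.6 back 59.5 up 170.3
0.7 back 78.8 up 193.9
0.8 back 100.4 up 215.5
0.9 back 124.0 up 234.8
0.785 back 97.0 up 212.4
```

```bash
python3 -m pendant '{"dp":[[0.035,0,0],[0.0675,0,0.0],[0.0675,0,0.02],[0.0675,0,0.05],[0.0675,0,0.08],[0.0675,0,0.1],[0.0675,0,0.11],[0.0675,0,0.11]],"rotation":[[0,0,0],[0,0,0],[0,0,0],[0,0,0],[0,0,0],[0,0,0],[0,0,0],[0,0,0]]}' 0.034; python3 -m pendant '{"dp":[[0,0,0],[0,0,0],[0,0,0],[0,0,0]],"rotation":[[0,0,0],[0,0,0],[0,0,0],[0,0,0]]}' 0.0
```

```text
time: 7.0
tool_pos: [506.0, 29.7, 67.2]
tcp_rot: [-3.141, 0.001, 0.213]
contact_force: [0.1, -0.1, -0.1]
grip_width: 33.8
finger_force: 0.0
time: 7.5
tool_pos: [506.6, 29.7, 68.4]
tcp_rot: [3.14, -0.001, 0.214]
contact_force: [-0.3, -5.0, 2.1]
grip_width: 10.7
finger_force: 30.0
```

The grip is good. Now I lift along the arc.

```bash
python3 -m pendant '{"dp":[[0,-0.0006,-0.015],[0,-0.0026,-0.03],[0,-0.005,-0.045],[0,-0.0083,-0.06],[0,-0.012,-0.075],[0,-0.017,-0.09],[0,-0.0225,-0.104],[0,-0.0284,-0.118]],"rotation":[[0,0,0],[0,0,0],[0,0,0],[0,0,0],[0,0,0],[0,0,0],[0,0,0],[0,0,0]]}'; python3 -m pendant '{"dp":[[0,0,0]],"rotation":[[0,0,0]]}'
```

```text
time: 8.5
tool_pos: [500.6, 56.8, 186.9]
tcp_rot: [3.138, -0.001, 0.214]
contact_force: [3.0, -7.7, 0.4]
grip_width: 11.2
finger_force: 30.0
time: 8.62
tool_pos: [500.6, 57.0, 187.4]
tcp_rot: [3.138, -0.002, 0.214]
contact_force: [1.5, -9.6, 0.7]
grip_width: 10.8
finger_force: 30.0
```

```bash
python3 -m pendant '{"dp":[[0,-0.006,-0.0135],[0,-0.0127,-0.027],[0,-0.0205,-0.04],[0,-0.0292,-0.0525],[0,-0.0385,-0.0645],[0,-0.048,-0.076],[0,-0.0575,-0.086],[0,-0.0675,-0.0945]],"rotation":[[0,0,0],[0,0,0],[0,0,0],[0,0,0],[0,0,0],[0,0,0],[0,0,0],[0,0,0]]}'; python3 -m pendant '{"dp":[[0,0,0],[0,0,0],[0,0,0],[0,0,0]],"rotation":[[0,0,0],[0,0,0],[0,0,0],[0,0,0]]}'
python3 - <<'E'
from plant import get_obs,vision;import cv2,numpy as np
a=[vision.capture(n)["pixels"][:,:,::-1] for n in("scene","top")]
cv2.imwrite("pics/fin.png",np.hstack([a[0][0:350,180:560],a[1][130:480,40:420]]))
o=get_obs();g=o["tool_pos"];print(g,np.abs(o["dq"]).max(), "theta est", np.arcsin((g[2]-68.4+11)/305.2)-np.arctan2(11,305))
E
```

```text
time: 9.62
tool_pos: [486.3, 122.1, 282.5]
tcp_rot: [3.136, -0.003, 0.213]
contact_force: [1.1, -14.0, 10.5]
grip_width: 11.5
finger_force: 30.0
time: 10.12
tool_pos: [486.4, 121.9, 282.3]
tcp_rot: [3.136, -0.003, 0.213]
contact_force: [1.0, -12.4, 9.9]
grip_width: 11.4
finger_force: 30.0
[486.38348525 121.89591219 282.28953077] 0.0017182173017948814 theta est 0.7923632328209962
```

View pics/fin.png

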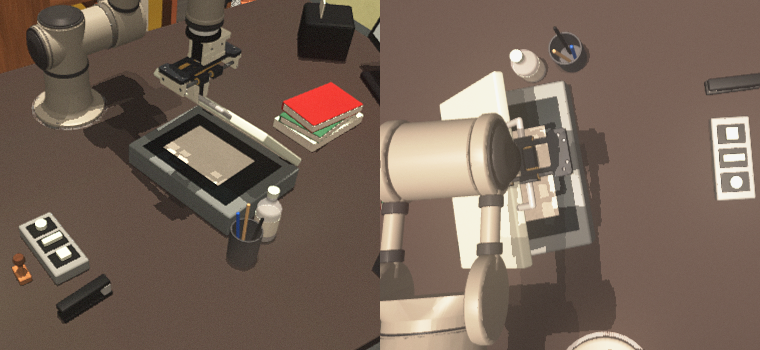

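The picture shows the cover held open by the bar, with the keys up and the bystanders in place. The angle estimates from height and from travel are 0.79 and 0.775, and it is still.

```bash
python3 -c "
from plant import workorder;print(workorder.close_job())"
```

```text
the job is handed in; nothing more can be done
None
```

The job is handed in: I pressed the round, square and long keys in that order, and the gripper is holding the cover still at about 45 degrees (estimated 0.78 rad); the hand-in returned no verdict.

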